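Show the apprentice which setter goes with which hole

ROBOT

A 6-joint arm with a two-finger parallel gripper is mounted at the origin on the work surface. World frame = base frame: x ahead of the robot, y to its left, z up, the work surface at z = 0. Lengths are in m, angles in rad, forces in N, time in s.
With the tool pointing down it reaches from about 0.225 to 0.875 m from the base axis. Payload 3.4 kg.
Tool frame: the origin (TCP) lies between the finger pads, 19 mm behind the fingertips; this is the grasp point; z points along the fingers, y is the line along which they close (so a half turn about z gives the same grasp; the last joint's range is limited). The gripper opens to 85 mm and grips with 20 to 120 N. Pads are 22 mm wide; open, the fingers measure 114 mm over their backs; the gripper's body (76 mm by 85 mm) begins 54 mm behind the grasp point. The pads swing forward as they close: fully open they stand 13 mm farther back than shut.
Start: joints at [-1.326, 0.276, 1.505, -0, 1.361, -0.121], TCP at [0.206, -0.537, 0.25] pointing down, gripper open.
Joint ranges: [-2.89, 2.89], [-0.75, 2.08], [0.22, 2.7], [-1.18, 4.32], [0.11, 2.71], [-2.7, 2.7]. Speed limits (rad/s): [2.57, 2.57, 3.14, 3.14, 3.14, 3.14].

INTERFACE

Orientations are given as a unit quaternion [w, x, y, z].
In Python, from workcell import r, eyes gives the robot as it stands.
- The arm moves only by the tool jog_arm, never from a script. Its argument "plan" is text: rows parted by semicolons, each of 5 numbers parted by spaces: the shift along the world's x, y, z in units of 80 cm (1.0 is 80 cm), then the turn about the world's z in units of 180 degrees (1.0 is 180 degrees), then the closure, from -1 (fully open) to 1 (shut). A call has 1 to 10 rows; each row is the pose to reach, as a shift and turn from the pose commanded when the call began, turning the shorter way round; what a row does not reach only later rows make up. A row lasts 1/8 s, in which the tool goes at most 62.5 mm and 10.7 degrees, less where a joint would pass 70% of its speed; a pose out of reach is approached as far as the arm can. A call with a number of a shift or a turn outside -1 to 1 is refused whole. A call with a gripper value outside its range is refused whole. The fingers move at their own pace and stop on an object; the grip force is fixed at half the most. Time passes only in rows, so rows that repeat a pose let the fingers close. It gives the time, the measured TCP pose, the force, the opening and the grip force at its end, in the units of the state.
- r.get_obs(): the state, without advancing time (a new reading comes with each control period).
- eyes.camera(name): name is "scene" or "top"; returns the picture (400x640x3 uint8, blue, green, red); there is no depth.
- eyes.camera_params(name): a dict with "mtx" (3x3 intrinsics, pixels), "world_from_camera" (4x4, takes a point from camera to world coordinates). Camera axes: x right, y up, looking along -z (the intrinsics and any distortion apply to the point x, -y, -z); pixel columns grow to the right and rows downward; lengths in m; the calibration is good to about 2 mm. A picture is of the moment at which its call begins. camera_params takes no time and is no camera call.
- r.hand_in(): hands the job in; it is judged then, once.
The state is a dict: "t": time; "qpos": joint angles; "joint_velocities": joint speeds; "effort": joint torques, N m; "tool_pos": TCP position; "tcp_rot": TCP orientation; "wrist_force": force on the tool from outside, world axes, zero at the start; "moment": the same for the moment, N m; "width": finger opening in m; "grip_force": force on a finger pad.
Only numpy, scipy, OpenCV 4.12 (cv2) and the standard library are available. Lean on these libraries where they do the work, as an engineer would, in place of code of your own. Each camera call takes 0.05 s, during which the arm holds its last target. There are 200 camera calls.

TASK

An apprentice is to put in the album cover's missing stud; show which tool and where. With the hand pointing straight down and the fingertips about two centimetres above it, point first at the stud setter (the standing tool with the wide, flat, round head) for two seconds, then likewise at the one empty stud hole in the cover for two seconds, and finish still pointing there. Touch and lift nothing, and do not come down over any other tool or stud on the way.

Things in the scene. Friction and masses are not known exactly. Their poses are not given: they have to be found in the camera images.
- setter_top (a point): centre of the top of the stud setter, 125 mm above the table; z up. The tool is a 115 mm long steel rod, 10 mm thick, loose and upright in one of the tool block's four holes. Its head is a flat round steel disc 36 mm across, the widest of the four tools
- awl_top (a point): centre of the top of the awl, 130 mm above the table; z up. The tool is a 120 mm long steel rod, 10 mm thick, loose and upright in one of the tool block's four holes. Its head is a 28 mm steel ball. A bystander
- punch_top (a point): centre of the top of the punch, 120 mm above the table; z up. The tool is a 110 mm long steel rod, 10 mm thick, loose and upright in one of the tool block's four holes. Its head is a 20 mm steel cube. A bystander
- stamp_top (a point): centre of the top of the stamp, 125 mm above the table; z up. The tool is a 115 mm long steel rod, 10 mm thick, loose and upright in one of the tool block's four holes, with no head at all, 10 mm across to the end. A bystander
- block: tool block of wood, 150 x 150 x 40 mm, fixed; origin at the centre of its underside, z up. Four holes 11.6 mm wide and 30 mm deep at +-37.5 mm in its x and y; any tool may stand in any hole. Block and cover lie to the left and right of the robot, either way round
- cover: wooden album cover, a rigid board 190 x 150 x 12 mm lying flat, fixed; origin at the centre of its underside, x along the long side, z up. Stud places at +-75 mm in x and +-55 mm in y: three have studs, one is empty
- hole: the empty stud hole: a dark round spot 17 mm wide with a thin pale rim (22 mm over all), flush with the top of the cover in the one corner without a stud; origin at its centre, 12 mm above the table, z up. Shown as a dark mark: nothing can go in
- stud0_top (a point): top centre of one of the three alike steel dome studs (22 mm wide, 7 mm high, fixed) in corners of the album cover; z up, 19 mm above the table
- stud1_top (a point): top centre of one of the three alike steel dome studs (22 mm wide, 7 mm high, fixed) in corners of the album cover; z up, 19 mm above the table
- stud2_top (a point): top centre of one of the three alike steel dome studs (22 mm wide, 7 mm high, fixed) in corners of the album cover; z up, 19 mm above the table
- tin: closed dark wax tin with a steel lid, 56 mm wide, 45 mm high, loose, beyond the work; origin at the centre of its underside. A bystander
Not all that is in view belongs to the job. What is shaped like the part that bears setter_top but turquoise is not meant.

How it is judged:
By the outcome, as a careful person would: the job done as asked, in the order asked, and still so for the second after the job is handed in, with the robot touching nothing.
It also fails if it takes over 43 s, if anything falls off the work surface, if the arm or the gripper's body presses on something with over 40 N, if the wrist force passes 120 N, or if a joint passes its speed limit or range.

## Working session

There is one attempt and no reset: what is moved stays moved. The work goes in short steps, Python scripts to look and compute and a tool call to move; the robot and the scene stay as the last step left them, time stands still between calls to the robot, and variables do not carry over. Pictures are saved under pics/ and viewed, at most 10 in all, crops included, and the job is handed in when it is done.

Besides the shell and the picture viewer there is one more tool, called after ">>>" as name(argument=value, ...) on one line, values as JSON. jog_arm: Moves the arm, as the interface text tells. Its arguments: {"type":"object","properties":{"plan":{"type":"string"}},"required":["plan"]}

```bash
mkdir -p pics; python3 - <<'E'
from workcell import r, eyes
import cv2,numpy as np
for n in("top","scene"):
    im=eyes.camera(n); cv2.imwrite(f"pics/{n}0.png",im); p=eyes.camera_params(n); print(n,p["mtx"].tolist(),np.round(p["world_from_camera"],4).tolist(),[k for k in p])
o=r.get_obs();print(o["t"],o["tool_pos"],o["tcp_rot"],o["width"])
E
```

```text
top [[388.2848552495047, 0.0, 320.67181934921973], [0.0, 388.2848552495047, 196.77384999974274], [0.0, 0.0, 1.0]] [[0.0104, 0.9804, -0.1967, 0.383], [-0.9999, 0.0107, 0.0002, 0.0239], [0.0023, 0.1967, 0.9805, 0.9375], [0.0, 0.0, 0.0, 1.0]] ['mtx', 'world_from_camera']
scene [[392.99640264272495, 0.0, 318.6756667626894], [0.0, 392.99640264272495, 205.98921672865256], [0.0, 0.0, 1.0]] [[0.3239, -0.5824, 0.7455, 1.1231], [0.946, 0.1934, -0.26, -0.1636], [0.0072, 0.7895, 0.6137, 0.5744], [0.0, 0.0, 0.0, 1.0]] ['mtx', 'world_from_camera']
0.1 [ 0.20554739 -0.53653503  0.24923437] [-8.24311269e-04  9.83324241e-01  1.81859161e-01 -4.98090988e-05] 0.08537414700124182
```

View pics/top0.png

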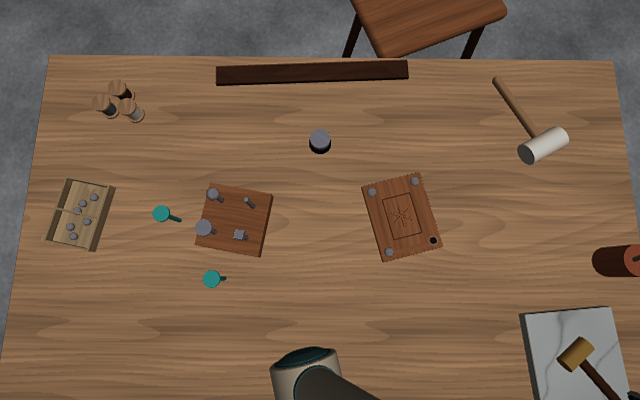

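View pics/scene0.png

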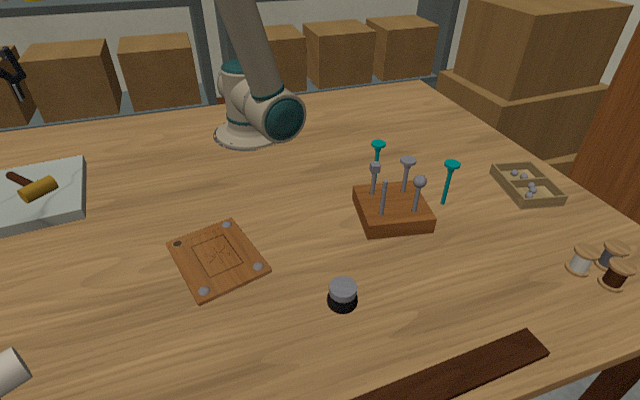

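The top view shows the setter's wide grey disc at about (204,228) and the empty hole at about (433,240). In the scene view they are at (408,161) and (178,243). The turquoise pins are decoys.

```bash
cat > h.py <<'E'
import numpy as np,cv2
from workcell import r,eyes
def ray(n,uv):
    p=eyes.camera_params(n);T=p["world_from_camera"];d=np.linalg.inv(p["mtx"])@[*uv,1];return T[:3,3],T[:3,:3]@(d*[1,-1,-1])
def onz(n,uv,z):
    c,d=ray(n,uv);return c+d*(z-c[2])/d[2]
def blob(im,c,w,f):
    x,y=c;s=im[y-w:y+w+1,x-w:x+w+1];m=f(s).astype(np.uint8)
    n,l,st,ce=cv2.connectedComponentsWithStats(m);i=1+np.argmax(st[1:,4]);return ce[i]+[x-w,y-w],st[i]
E
python3 - <<'E'
from h import *
t=cv2.imread("pics/top0.png");s=cv2.imread("pics/scene0.png")
def grey(a):
    h=cv2.cvtColor(a,cv2.COLOR_BGR2HSV);return (h[...,1]<70)&(h[...,2]>70)
dark=lambda a:a.max(2)<50
for n,im,c,w,f,z in [("top",t,(204,228),13,grey,.125),("scene",s,(408,161),10,grey,.125),("top",t,(433,240),8,dark,.012),("scene",s,(178,243),7,lambda a:a.max(2)<75,.012),("top",t,(213,194),10,grey,.116),("top",t,(247,200),8,grey,.12),("top",t,(240,235),9,grey,.12)]+[("top",t,c,8,grey,.016) for c in [(372,192),(415,181),(389,252)]]:
    try:
        b,st=blob(im,c,w,f);print(n,c,b.round(1),st[2:],onz(n,b,z).round(4))
    except Exception as e:print(n,c,e)
a=cv2.resize(t[170:300,140:290],None,fx=4,fy=4,interpolation=cv2.INTER_CUBIC);cv2.imwrite("pics/a.png",a)
for c in [(196,241),(207,183),(273,194),(261,257)]: print("blk",onz("top",c,.04).round(3))
for c in [(162,213),(211,279)]: print("turq",onz("top",c,.125).round(3))
E
```

```text
top (204, 228) [202.9 227.2] [ 17  17 230] [0.4783 0.2703 0.125 ]
scene (408, 161) [407.5 161.3] [ 17  17 172] [0.4875 0.263  0.125 ]
top (433, 240) [432.8 240.1] [ 7  7 36] [ 0.4666 -0.2443  0.012 ]
scene (178, 243) [176.8 243.3] [ 7  5 22] [ 0.4663 -0.2449  0.012 ]
top (213, 194) [212.3 193. ] [ 13  11 114] [0.5537 0.2579 0.116 ]
top (247, 200) [245.4 199.1] [ 4  5 17] [0.5402 0.1849 0.12  ]
top (240, 235) [238.3 233.9] [12 11 90] [0.4655 0.1964 0.12  ]
top (372, 192) [371.3 191.5] [ 8  8 54] [ 0.5824 -0.0991  0.016 ]
top (415, 181) [414.4 180.4] [ 8  8 52] [ 0.6113 -0.2048  0.016 ]
top (389, 252) [388.7 251.6] [ 8  8 53] [ 0.438 -0.138  0.016]
blk [0.456 0.31  0.04 ]
blk [0.594 0.294 0.04 ]
blk [0.569 0.136 0.04 ]
blk [0.421 0.159 0.04 ]
turq [0.507 0.359 0.125]
turq [0.372 0.246 0.125]
```

View pics/a.png

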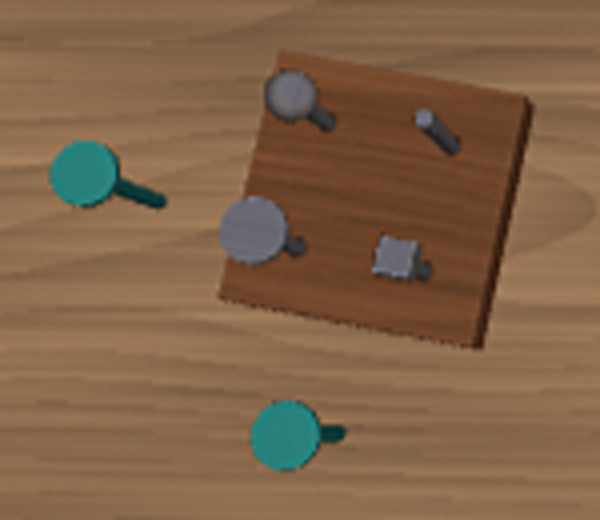

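>>> jog_arm(plan="0.01 0.03 0.02 0 1; 0.03 0.09 0.04 0 1; 0.05 0.15 0.05 0 1; 0.08 0.21 0.05 0 1; 0.10 0.27 0.05 0 1; 0.13 0.33 0.05 0 1; 0.16 0.39 0.05 0 1; 0.18 0.45 0.05 0 1; 0.20 0.50 0.05 0 1; 0.21 0.52 0.05 0 1")

```text
t: 1.35
tool_pos: [0.3737, -0.1187, 0.2898]
tcp_rot: [-0.0, 0.983, 0.183, -0.0]
wrist_force: [0.1, 0.5, -0.7]
width: -0.0001
grip_force: 0.0
```

>>> jog_arm(plan="0.01 0.05 0 0 1; 0.03 0.11 0 0 1; 0.045 0.17 0 0 1; 0.06 0.23 0 0 1; 0.08 0.30 0 0 1; 0.095 0.36 0 0 1; 0.11 0.42 0 0 1; 0.12 0.46 0 0 1; 0.13 0.489 0 0 1; 0.13 0.489 0 0 1")

```text
t: 2.6
tool_pos: [0.478, 0.2711, 0.2894]
tcp_rot: [0.0, 0.983, 0.183, -0.0]
wrist_force: [0.3, 0.3, -0.0]
width: -0.0
grip_force: 0.0
```

```bash
python3 - <<'E'
from h import *
for n in("top","scene"):
    im=eyes.camera(n);c=im[150:320,100:300] if n=="top" else im[60:230,310:510]
    cv2.imwrite(f"pics/{n}1.png",cv2.resize(c,None,fx=3,fy=3))
o=r.get_obs();print(o["t"],o["tool_pos"],o["tcp_rot"],o["width"])
E
```

```text
2.7 [0.47743807 0.26942311 0.28971598] [ 6.14991312e-04  9.83337714e-01  1.81786121e-01 -6.07347177e-04] -4.936293938008173e-05
```

View pics/scene1.png

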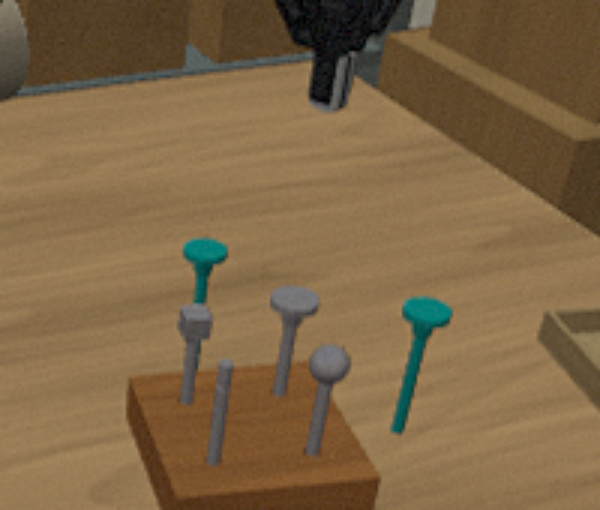

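The fingers are closed and hang above the grey disc, which sits at (295,300) in the crop. I'll go straight down to 20 mm above it.

>>> jog_arm(plan="0 0 -0.03 0 1; 0 0 -0.06 0 1; 0 0 -0.09 0 1; 0 0 -0.12 0 1; 0 0 -0.14 0 1; 0 0 -0.15 0 1; 0 0 -0.157 0 1; 0 0 -0.157 0 1; 0 0 -0.157 0 1; 0 0 -0.157 0 1")

```text
t: 3.95
tool_pos: [0.4779, 0.2704, 0.1649]
tcp_rot: [-0.0, 0.983, 0.182, 0.0]
wrist_force: [-0.5, -0.1, 0.7]
width: -0.0003
grip_force: 0.0
```

```bash
python3 - <<'E'
from h import *
im=eyes.camera("scene");cv2.imwrite("pics/scene2.png",cv2.resize(im[90:250,330:490],None,fx=3.7,fy=3.7))
E
```

```text
(no output)
```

View pics/scene2.png

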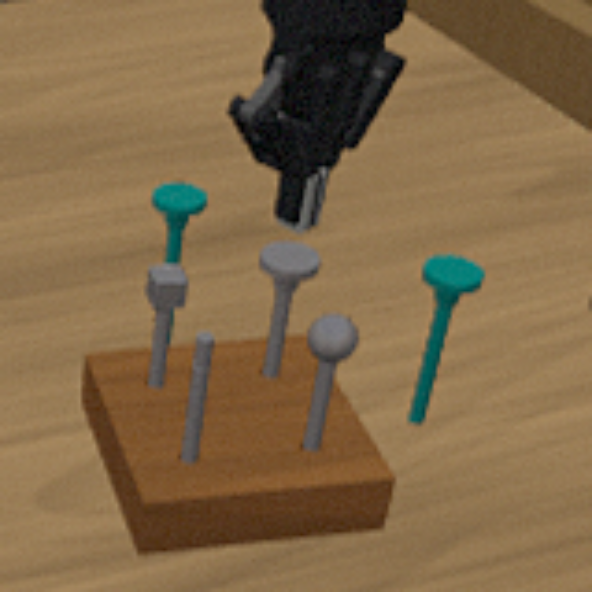

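The closed fingertips sit just above the setter's disc, which is at (289,262) in the crop, with a clear gap. Now I'll hold.

>>> jog_arm(plan="0 0 0 0 1; 0 0 0 0 1; 0 0 0 0 1; 0 0 0 0 1; 0 0 0 0 1; 0 0 0 0 1; 0 0 0 0 1; 0 0 0 0 1; 0 0 0 0 1; 0 0 0 0 1")

```text
t: 5.25
tool_pos: [0.4777, 0.2702, 0.1644]
tcp_rot: [0.0, 0.983, 0.182, 0.0]
wrist_force: [0.2, 0.4, 0.3]
width: -0.0001
grip_force: 0.0
```

>>> jog_arm(plan="0 0 0 0 1; 0 0 0 0 1; 0 0 0 0 1; 0 0 0 0 1; 0 0 0 0 1; 0 0 0 0 1; 0 0 0 0 1; 0 0 0 0 1; 0 0 0 0 1; 0 0 0 0 1")

```text
t: 6.5
tool_pos: [0.4777, 0.2702, 0.1644]
tcp_rot: [0.0, 0.983, 0.182, 0.0]
wrist_force: [-0.4, 0.5, -0.1]
width: -0.0002
grip_force: 0.0
```

>>> jog_arm(plan="0 0 0.01 0 1; 0 0 0.03 0 1; 0 0 0.06 0 1; 0 0 0.09 0 1; 0 0 0.12 0 1; 0 0 0.15 0 1; 0 0 0.17 0 1; 0 -0.03 0.17 0 1; 0 -0.07 0.17 0 1; 0 -0.12 0.17 0 1")

```text
t: 7.75
tool_pos: [0.4776, 0.1737, 0.3009]
tcp_rot: [0.0, 0.983, 0.183, 0.0]
wrist_force: [-0.3, -0.1, 0.2]
width: -0.0001
grip_force: 0.0
```

>>> jog_arm(plan="0 -0.06 0 0 1; 0 -0.12 0 0 1; 0 -0.18 0 0 1; 0 -0.25 0 0 1; 0 -0.32 0 0 1; -0.01 -0.38 0 0 1; -0.01 -0.44 0 0 1; -0.014 -0.49 0 0 1; -0.014 -0.523 0 0 1; -0.014 -0.523 0 0 1")

```text
t: 9.0
tool_pos: [0.4663, -0.2459, 0.3005]
tcp_rot: [0.0, 0.984, 0.181, -0.0]
wrist_force: [0.5, 0.2, 0.2]
width: 0.0
grip_force: 0.0
```

>>> jog_arm(plan="0 0 -0.05 0 1; 0 0 -0.10 0 1; 0 0 -0.15 0 1; 0 0 -0.20 0 1; 0 0 -0.24 0 1; 0 0 -0.26 0 1; 0 0 -0.26 0 1; 0 0 -0.26 0 1; 0 0 -0.26 0 1; 0 0 -0.26 0 1")

```text
t: 10.25
tool_pos: [0.4668, -0.2444, 0.0932]
tcp_rot: [0.001, 0.983, 0.182, 0.001]
wrist_force: [0.9, 0.9, 0.5]
width: -0.0006
grip_force: 0.0
```

```bash
python3 - <<'E'
from h import *
im=eyes.camera("scene");cv2.imwrite("pics/scene3.png",cv2.resize(im[160:320,110:290],None,fx=3.6,fy=3.6))
print(r.get_obs()["tool_pos"])
E
```

```text
[ 0.46677799 -0.24438189  0.09309187]
```

View pics/scene3.png

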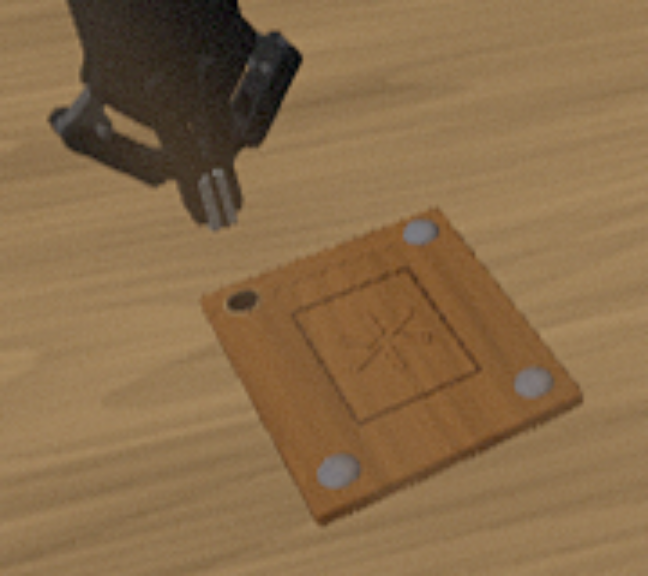

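The fingertips at (218,222) are above the empty hole at (242,300), about 6 cm up, and the spot is right. The next move is 42 mm down, to TCP z = 0.051, and then a hold.

>>> jog_arm(plan="0 0 -0.02 0 1; 0 0 -0.04 0 1; 0 0 -0.05 0 1; 0 0 -0.052 0 1; 0 0 -0.052 0 1; 0 0 -0.052 0 1; 0 0 -0.052 0 1; 0 0 -0.052 0 1; 0 0 -0.052 0 1; 0 0 -0.052 0 1")

```text
t: 11.55
tool_pos: [0.4665, -0.2442, 0.0508]
tcp_rot: [0.0, 0.983, 0.182, 0.0]
wrist_force: [-0.2, -0.1, 0.6]
width: -0.0001
grip_force: 0.0
```

>>> jog_arm(plan="0 0 0 0 1; 0 0 0 0 1; 0 0 0 0 1; 0 0 0 0 1; 0 0 0 0 1; 0 0 0 0 1; 0 0 0 0 1; 0 0 0 0 1; 0 0 0 0 1; 0 0 0 0 1")

```text
t: 12.8
tool_pos: [0.4665, -0.2442, 0.0508]
tcp_rot: [0.0, 0.983, 0.182, -0.0]
wrist_force: [-0.1, -0.1, 0.6]
width: -0.0004
grip_force: 0.0
```

>>> jog_arm(plan="0 0 0 0 1; 0 0 0 0 1; 0 0 0 0 1; 0 0 0 0 1; 0 0 0 0 1; 0 0 0 0 1; 0 0 0 0 1; 0 0 0 0 1; 0 0 0 0 1; 0 0 0 0 1")

```text
t: 14.05
tool_pos: [0.4665, -0.2442, 0.0508]
tcp_rot: [0.0, 0.983, 0.182, 0.0]
wrist_force: [-0.2, -0.7, -0.8]
width: -0.0001
grip_force: 0.0
```

```bash
python3 - <<'E'
from h import *
im=eyes.camera("scene");cv2.imwrite("pics/scene4.png",cv2.resize(im[160:320,110:290],None,fx=3.6,fy=3.6))
E
```

```text
(no output)
```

View pics/scene4.png

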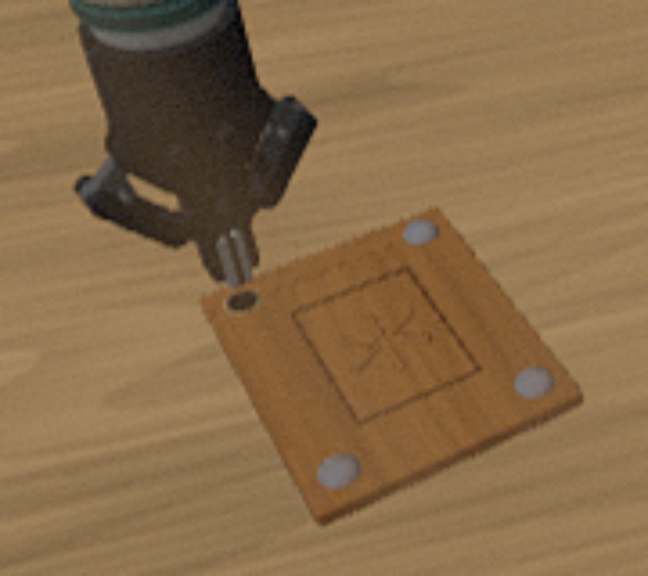

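The fingertips at (235,280) point at the empty hole at (242,300) with a small gap, and the hold is done.

```bash
python3 -c "
from workcell import r
print(r.hand_in())"
```

```text
the job is handed in; nothing more can be done
None
```

The arm pointed at the stud setter, then at the empty stud hole, from about 2 cm above each for over two seconds; it touched nothing, and I handed the job in at about 14 s with the arm still over the hole.

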